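# Load a coffee capsule into the clamp and hold its plunger half-way down

### The arm

A 7-joint arm with a two-finger parallel gripper is mounted at the origin on a cart in front of the work surface, level with it; the furniture and walls round the work are solid. World frame = base frame: x ahead of the robot, y to its left, z up, the work surface at z = 0. Lengths are in m, angles in rad, forces in N, time in s.
With the tool pointing down it reaches from about 0.425 to 0.925 m from the base axis. Payload 6.8 kg.
Tool frame: the origin (TCP) lies between the finger pads; the fingertips stand finger_overhang ahead of it and the grasp point (between the pads) lies 6 mm ahead of it (finger_overhang is the distance from the TCP to the fingertips, in m); z points along the fingers, y is the line along which they close (so a half turn about z gives the same grasp; the last joint's range is limited). The gripper opens to 85 mm and grips with 20 to 120 N. Pads are 22 mm wide; open, the fingers measure 114 mm over their backs; the gripper's body (76 mm by 85 mm) begins 54 mm behind the grasp point. The pads swing forward as they close: fully open they stand 13 mm farther back than shut.
Start: joints at [-1.281, 0.477, 0.022, 1.555, -0.011, 1.109, -0.083], TCP at [0.261, 0.622, 0.256] pointing down, gripper open.
Joint ranges: [-2.96, 2.96], [-0.34, 2.1], [-1.41, 1.46], [0.24, 2.44], [-1.37, 4.51], [0.17, 1.92], [-2.96, 2.96]. Speed limits (rad/s): [2.39, 2.39, 3.14, 3.14, 3.14, 3.14, 3.14].

### API

Orientations are given as a unit quaternion [w, x, y, z].
In Python, from station import * gives the robot as it stands.
- The arm moves only by the tool drive_tool, never from a script. Its argument "increments" is a list of rows, each an object of numbers: "claw": the finger opening in m, from 0 to 0.0854; "dx", "dy", "dz": the shift along the tool's x, y, z in m; "wx", "wy", "wz": the turn, a rotation vector about the tool's x, y, z in degrees. A call has 1 to 20 rows; each row shifts and turns the commanded pose from where the row before left it, along the tool's axes as they then stand; what a row does not reach is not made up. A row lasts 1/8 s, in which the tool goes at most 62.5 mm and 10.7 degrees, less where a joint would pass 70% of its speed; a pose out of reach is approached as far as the arm can. A call with a gripper value outside its range is refused whole. The fingers move at their own pace and stop on an object; "newtons" is the grip in N (left out, the last holds). Time passes only in rows, so rows that do not move let the fingers close. It gives the time, the measured TCP pose, the force, the opening and the grip force at its end, in the units of the state.
- get_obs(): the state, without advancing time (a new reading comes with each control period).
- read_camera(name): name is "scene" or "top"; returns (picture, depth): 384x512x3 uint8, red, green, blue; 384x512 float32, m along the optical axis (not along the pixel's ray), 0 where there is no reading.
- calibration(name): a dict with "intrinsics" (3x3 intrinsics, pixels), "R" (3x3) and "t" (3): a world point X has camera coordinates R X + t. Camera axes: x right, y down, z forward; pixel columns grow to the right and rows downward; lengths in m; the calibration is good to about 2 mm. A picture is of the moment at which its call begins. calibration takes no time and is no camera call.
- hand_in(): hands the job in; it is judged then, once.
The state is a dict: "t": time; "q": joint angles; "joint_vel": joint speeds; "joint_torque": joint torques, N m; "eef_pos": TCP position; "tool_rot": TCP orientation; "contact_force": force on the tool from outside, world axes, zero at the start; "torque": the same for the moment, N m; "gripper_width": opening from 0.0 (shut) to 1.0 (fully open); "grasp_force": force on a finger pad.
Only numpy, scipy, OpenCV 4.12 (cv2) and the standard library are available. Lean on these libraries where they do the work, as an engineer would, in place of code of your own. Each camera call takes 0.05 s, during which the arm holds its last target. There are 200 camera calls.

### The job

Take the narrow-rimmed coffee capsule out of the pocket tray, set it fully home and upright in the well of the capsule clamp and let go of it. Then press the clamp's spring-loaded plunger half-way down (10 mm of its 20 mm; all the way down would eject the capsule, so never push it to the bottom, and do not press it before the capsule is home) and hold it there for at least 2 seconds; finish while still holding it at half-way with the fingers. Leave the two wide-rimmed capsules in the tray and leave the mug and the honey jar where they stand.

Things in the scene. Friction and masses are not known exactly. Their poses are not given: they have to be found in the camera images.
- capsule: The capsule to load: plain aluminium, 31 mm tall, upright. Foot 25 mm in diameter widening to 30 mm at 20 mm height, then a straight rim 36 mm in diameter and 11 mm high with a flat lid; grip across the rim. About 25 g. Origin: centre of the foot's underside; z up. Starts in any of the tray's three pockets, foot on the pocket floor, rim underside 8 mm above the tray's top.
- wide_capsule_1: A wide-rimmed capsule to leave alone: same foot and aluminium, but rim 48 mm in diameter and 7 mm high, 27 mm tall in all. Origin: centre of the foot's underside. In another pocket of the tray.
- wide_capsule_2: The other wide-rimmed capsule, identical to the first, in the remaining pocket. To leave alone.
- tray: White pocket tray, fixed, 72 (x) x 196 (y) x 16 mm high, position and yaw vary. Origin: centre of its underside, on the worktop; y runs along the row of three round pockets at y = -68, 0 and +68 mm, 32 mm in diameter, 12 mm deep (floor 4 mm above the worktop). Room for fingers on its long sides (tray x). A wall cabinet (underside 450 mm up, front 0.58 m ahead of the robot) hangs behind: keep wrist and lifts low.
- clamp: Capsule clamp: fixed white block 160 (x) x 120 (y) mm, flat deck 36 mm above the worktop; position and yaw vary. Origin: centre of underside, on the worktop. Along x: plunger at -50 mm (robot's side), well at +20 mm, housing from +39 to +80 mm (61 mm high) whose steel tongue slides over the capsule rim as the plunger goes down. At the well there is room for fingers only along y.
- seat (a point): Where the capsule's origin (centre of its foot's underside) lies when fully home in the well: on the well's axis, 16 mm above the worktop, 20 mm below the deck. The well is 33 mm in diameter, with a 2 mm chamfer, 26 mm deep; at home the capsule's rim rests flat on the deck, its top 11 mm above it. Axes as the clamp's.
- plunger (a joint): Travel of the spring-loaded plunger in m: 0 fully up, 0.020 at the bottom, grows as it is pressed straight down. Spring 500 N/m with 3 N preload: it takes about 8 N at 10 mm and 13 N at the bottom, and springs back up when let go.
- plunger_top (a point): Centre of the top of the plunger's round black cap (35 mm in diameter, flat top of 20 mm diameter), which stands 34 mm above the deck (70 mm above the worktop) when up; moves down with it.
- mug: A green and white mug, 78 x 116 x 101 mm high, standing behind the work. Origin: centre of its underside. To leave alone.
- honey: A honey jar with a black lid, 63 mm in diameter, 94 mm high, the one nearest the work, standing behind it. Origin: centre of its underside. To leave alone.
Mind the look-alikes: they are no part of the job. Leave any orange look-alike of the capsule alone.

How it is judged:
On the way, in this order (a step that is already met when the one before it is completed fails the run):
1. the narrow-rimmed capsule is lifted out of the tray (z of capsule in the frame of tray above 0.03 m and contact force between the fingers and capsule above 0.5 N), for 0.1 s.
2. the capsule sits fully home and upright in the well, let go, plunger still up (horizontal distance between capsule and seat below 0.004 m and z of capsule in the frame of seat between -0.003 and 0.003 m and angle between capsule's own z axis and vertical below 0.12 rad and contact force between the fingers and capsule below 0.1 N and value of joint plunger below 0.003 m), for 0.2 s.
3. the plunger is held half-way down (7.5 to 12.5 mm) for 2 s with the capsule home (horizontal distance between capsule and seat below 0.004 m and z of capsule in the frame of seat between -0.003 and 0.003 m and angle between capsule's own z axis and vertical below 0.12 rad and value of joint plunger between 0.0075 and 0.0125 m), for 2 s.
At the end, for the whole second after the job is handed in: Narrow capsule home in the well (4 mm off axis, 3 mm in height, 0.12 rad tilt at most), untouched; the fingers hold the plunger 7.5 to 12.5 mm down with over 2 N through the last second; wide capsules within 10 mm, mug and jar within 30 mm of their starts, upright (all of step 3 and contact force between the fingers and clamp above 2 N and contact force between the arm and capsule below 0.1 N and not (distance of wide_capsule_1 from where it was at the start of the episode above 0.01 m or angle between wide_capsule_1's own z axis and vertical above 0.3 rad) and not (distance of wide_capsule_2 from where it was at the start of the episode above 0.01 m or angle between wide_capsule_2's own z axis and vertical above 0.3 rad) and not (distance of mug from where it was at the start of the episode above 0.03 m or angle between mug's own z axis and vertical above 0.3 rad) and not (distance of honey from where it was at the start of the episode above 0.03 m or angle between honey's own z axis and vertical above 0.3 rad)); the arm keeps its last pose, push and grip.
It fails at once if the plunger is pushed to the bottom (past 18 mm) (value of joint plunger above 0.018 m).
It fails at once if the plunger is pressed (past 4 mm) while the capsule is not home (value of joint plunger above 0.004 m and not (horizontal distance between capsule and seat below 0.004 m and z of capsule in the frame of seat between -0.003 and 0.003 m and angle between capsule's own z axis and vertical below 0.12 rad)).
It fails at once if a wide-rimmed capsule is moved more than 10 mm or tipped ((distance of wide_capsule_1 from where it was at the start of the episode above 0.01 m or angle between wide_capsule_1's own z axis and vertical above 0.3 rad) or (distance of wide_capsule_2 from where it was at the start of the episode above 0.01 m or angle between wide_capsule_2's own z axis and vertical above 0.3 rad)).
It fails at once if the mug or the honey jar is moved more than 30 mm or tipped ((distance of mug from where it was at the start of the episode above 0.03 m or angle between mug's own z axis and vertical above 0.3 rad) or (distance of honey from where it was at the start of the episode above 0.03 m or angle between honey's own z axis and vertical above 0.3 rad)).
It also fails if it takes over 45 s, if anything falls off the work surface, if the arm or the gripper's body presses on something with over 40 N, if the wrist force passes 120 N, or if a joint passes its speed limit or range.

## Working session

There is one attempt and no reset: what is moved stays moved. The work goes in short steps, Python scripts to look and compute and a tool call to move; the robot and the scene stay as the last step left them, time stands still between calls to the robot, and variables do not carry over. Pictures are saved under pics/ and viewed, at most 10 in all, crops included, and the job is handed in when it is done.

Besides the shell and the picture viewer there is one more tool, called after "Request:" as name([rows], argument=value, ...), one row to a line, values as JSON. drive_tool: Moves the arm, as the interface text tells. Its arguments: {"type":"object","properties":{"increments":{"type":"array","items":{"type":"object","properties":{"claw":{"type":"number"},"dx":{"type":"number"},"dy":{"type":"number"},"dz":{"type":"number"},"wx":{"type":"number"},"wy":{"type":"number"},"wz":{"type":"number"}}}},"newtons":{"type":"number"}},"required":["increments"]}

```bash
mkdir -p pics; cat > h.py <<'E'
from station import *
import numpy as np, cv2
def snap(n,save=None):
    im,d=read_camera(n); im=np.array(im);d=np.array(d)
    np.savez('%s.npz'%n,im=im,d=d)
    if save: cv2.imwrite('pics/'+save,im[:,:,::-1])
    return im,d
def ray(n,u,v,z):
    c=calibration(n);K=np.array(c['intrinsics']);R=np.array(c['R']);t=np.array(c['t'])
    o=-R.T@t; r=R.T@np.linalg.solve(K,[u,v,1]); return o+r*(z-o[2])/r[2]
def cloud(n,d):
    c=calibration(n);K=np.array(c['intrinsics']);R=np.array(c['R']);t=np.array(c['t'])
    v,u=np.mgrid[:d.shape[0],:d.shape[1]]
    P=np.stack([(u-K[0,2])/K[0,0]*d,(v-K[1,2])/K[1,1]*d,d],-1); return (P-t)@R
E
python3 - <<'E'
from h import *
a,_=snap('top','top0.png');b,_=snap('scene','scene0.png')
o=get_obs();print(o)
for n in('top','scene'):
    c=calibration(n);R=np.array(c['R']);print(n,-R.T@np.array(c['t']),R[2],c['intrinsics'])
E
```

```text
{'t': 0.1, 'q': array([-1.28109247,  0.47775587,  0.02232572,  1.55634942, -0.01148917,
        1.10929154, -0.08309874]), 'joint_vel': array([-4.82904685e-04, -8.25899213e-04, -3.42187566e-04, -2.19161876e-03,
        4.47531616e-04, -6.86446130e-06,  8.76841051e-04]), 'joint_torque': array([ 4.25245293e-03, -5.97763288e+01,  1.61370289e+00, -2.81956422e+01,
        1.28833667e-02,  4.99766786e-03,  2.33734039e-05]), 'eef_pos': array([0.26130151, 0.6218387 , 0.25539813]), 'tool_rot': array([-1.03848743e-04,  1.97572770e-01,  9.80287865e-01, -8.31630821e-04]), 'contact_force': array([ 0.68255346, -0.8822592 , -0.03010796]), 'torque': array([-0.00769505,  0.012903  , -0.01649684]), 'grasp_force': 0.0, 'gripper_width': 1.0027630179831148}
top [ 0.38652574 -0.18593561  0.92356078] [ 0.17353672 -0.01516042 -0.9847107 ] [[364.92419094   0.         256.20633291]
 [  0.         364.92419094 198.98092346]
 [  0.           0.           1.        ]]
scene [ 0.09313398 -0.71301537  0.75669444] [ 0.473664    0.53654769 -0.69839744] [[423.33123851   0.         255.78977976]
 [  0.         423.33123851 187.05980975]
 [  0.           0.           1.        ]]
```

View pics/top0.png

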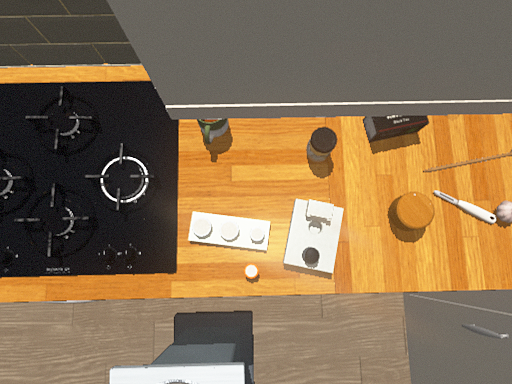

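View pics/scene0.png

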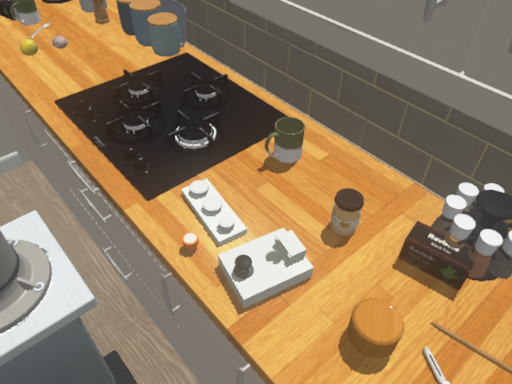

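The top view shows the tray at (230,231) with capsules at (203,229), (230,231) and (258,236), and the clamp at (314,236) with its plunger at (311,256). A small look-alike stands at (251,272). Next is a close crop and depth measurement.

```bash
python3 - <<'E'
from h import *
im=np.load('top.npz')['im'];d=np.load('top.npz')['d']
c=im[190:285,180:350]; s=np.load('scene.npz')['im'][165:310,165:325]
c=cv2.resize(c,None,fx=4,fy=4,interpolation=cv2.INTER_CUBIC)
s=cv2.resize(s,(0,0),fx=1.4,fy=1.4,interpolation=cv2.INTER_CUBIC)
cv2.imwrite('pics/crop1.png',c[:,:,::-1])
P=cloud('top',d)
# worktop level and height map
m=(slice(190,285),slice(180,350))
Z=P[...,2]; print('table',np.median(Z[240:270,190:240]))
# tray: z 10..45mm ; clamp deck
def box(mask,name):
    pts=P[mask][:,:2].astype(np.float32); r=cv2.minAreaRect(pts); print(name,len(pts),r)
reg=np.zeros(Z.shape,bool)
T=reg.copy();T[205:262,180:276]=1
C=reg.copy();C[190:285,280:350]=1
box(T&(Z>.01)&(Z<.06),'tray all');box(T&(abs(Z-.016)<.005),'tray top')
box(C&(abs(Z-.036)<.006),'deck')
for u0,u1 in((192,216),(218,243),(246,270)):
    A=reg.copy();A[215:250,u0:u1]=1;A&=(Z>.024)
    p=P[A];print(len(p),np.median(p[:,2]),p[:,:2].mean(0),p[:,:2].min(0),p[:,:2].max(0))
A=C&(Z>.055);n,l,st,ce=cv2.connectedComponentsWithStats(A.astype(np.uint8))
for i in range(1,n):
    if st[i,4]>10: p=P[l==i];print('high',ce[i],st[i,4],p.mean(0),p[:,2].max(),cv2.minAreaRect(p[:,:2].astype(np.float32)))
E
```

```text
table 0.00015857116171383995
tray all 2280 ((0.4703019857406616, -0.1310187429189682), (0.1960650384426117, 0.07227957993745804), 81.38328552246094)
tray top 1512 ((0.4703019857406616, -0.1310187429189682), (0.1960650384426117, 0.07227957993745804), 81.38328552246094)
deck 2503 ((0.4527495205402374, -0.33796367049217224), (0.1207403838634491, 0.16027826070785522), 76.93728637695312)
305 0.031165813384219854 [ 0.47826775 -0.06624234] [ 0.38652574 -0.18593561] [ 0.50222695 -0.0404312 ]
296 0.03126965107961744 [ 0.46986211 -0.13190871] [ 0.38652574 -0.18593561] [ 0.49315849 -0.10921709]
173 0.035290216543877595 [ 0.45809083 -0.19878421] [ 0.38652574 -0.21663615] [ 0.47615518 -0.18241397]
high [319.81389578 208.72456576] 403 [ 0.51035382 -0.34918721  0.06950511] 0.9235607835341181 ((0.4715070426464081, -0.27597442269325256), (0.06803128868341446, 0.23809011280536652), 27.39817237854004)
high [312.10179641 254.46706587] 167 [ 0.40360991 -0.32555746  0.06929782] 0.07357219470181833 ((0.4035785496234894, -0.325736403465271), (0.03255818784236908, 0.029950082302093506), 87.99349975585938)
```

View pics/crop1.png

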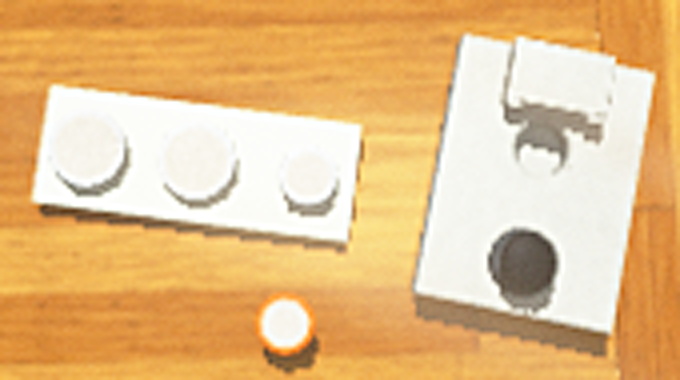

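Candidates for the capsule in the top image:
- **(203,229) and (230,231):** about 48 mm rims, top at 31 mm, so these are the wide capsules.
- **(258,236):** about 36 mm rim, top at 35 mm, plain. This is the one to take.
- **(251,272):** orange look-alike outside the tray.

The crop confirms (258,236) as the target, in the tray pocket at y = -68 mm, around (0.460, -0.198).

Request:
drive_tool([
  {"wz":9.475,"claw":0.085},
  {"wz":9.475},
  {"wz":9.475},
  {"wz":9.475},
  {"wz":9.475},
  {"wz":9.475},
  {"wz":9.475},
  {"wz":9.475},
  {"dx":-0.032,"dy":0.027},
  {"dx":-0.032,"dy":0.027},
  {"dx":-0.032,"dy":0.027},
  {"dx":-0.032,"dy":0.027},
  {"dx":-0.032,"dy":0.027},
  {"dx":-0.032,"dy":0.027},
  {"dx":-0.032,"dy":0.027},
  {"dx":-0.032,"dy":0.027},
  {"dx":-0.032,"dy":0.027},
])

```text
schema error: expected keys claw, dx, dy, dz, wx, wy, wz
```

Request:
drive_tool([
  {"dx":-0.0448,"dy":0.0068},
  {"dx":-0.0448,"dy":0.0068},
  {"dx":-0.0448,"dy":0.0068},
  {"dx":-0.0448,"dy":0.0068},
  {"dx":-0.0448,"dy":0.0068},
  {"dx":-0.0448,"dy":0.0068},
  {"dx":-0.0448,"dy":0.0068},
  {"dx":-0.0448,"dy":0.0068},
  {"dx":-0.0448,"dy":0.0068},
  {"dx":-0.0448,"dy":0.0068},
  {"dx":-0.0448,"dy":0.0068},
  {},
])

```text
schema error: expected keys claw, dx, dy, dz, wx, wy, wz
```

```bash
cat >> h.py <<'E'
from scipy.spatial.transform import Rotation as Ro
def to(x,y,z,ang):
    "shift and turn in tool axes to a pointing-down pose with closing line at ang deg"
    o=get_obs();q=o['tool_rot'];R=Ro.from_quat([q[1],q[2],q[3],q[0]])
    a=np.radians(ang);Y=[np.cos(a),np.sin(a),0];X=[-np.sin(a),np.cos(a),0]
    G=Ro.from_matrix(np.array([X,Y,[0,0,-1]]).T)
    print('t',o['t'],'pos',o['eef_pos'].round(4),'d now',R.inv().apply(np.array([x,y,z])-o['eef_pos']).round(4),
     'd after turn',G.inv().apply(np.array([x,y,z])-o['eef_pos']).round(4),'turn',np.degrees((R.inv()*G).as_rotvec()).round(2),'F',o['contact_force'].round(2),o['gripper_width'])
E
python3 -c "
from h import *
import station
print([k for k in dir(station) if 'over' in k.lower()], globals().get('finger_overhang'))
to(.4601,-.1982,.12,-8.62)
print(get_obs()['q'])"
```

```text
['finger_overhang'] 0.025
t 0.1 pos [0.2613 0.6218 0.2554] d now [-0.5009 -0.6788  0.1366] d after turn [-0.781   0.3195  0.1354] turn [-8.000e-02  7.000e-02  7.583e+01] F [ 0.68 -0.88 -0.03] 1.0027630179831148
[-1.28109247  0.47775587  0.02232572  1.55634942 -0.01148917  1.10929154
 -0.08309874]
```

Request:
drive_tool([
  {"claw":0.085,"dx":0,"dy":0,"dz":0,"wx":0,"wy":0,"wz":9.475},
  {"claw":0.085,"dx":0,"dy":0,"dz":0,"wx":0,"wy":0,"wz":9.475},
  {"claw":0.085,"dx":0,"dy":0,"dz":0,"wx":0,"wy":0,"wz":9.475},
  {"claw":0.085,"dx":0,"dy":0,"dz":0,"wx":0,"wy":0,"wz":9.475},
  {"claw":0.085,"dx":0,"dy":0,"dz":0,"wx":0,"wy":0,"wz":9.475},
  {"claw":0.085,"dx":0,"dy":0,"dz":0,"wx":0,"wy":0,"wz":9.475},
  {"claw":0.085,"dx":0,"dy":0,"dz":0,"wx":0,"wy":0,"wz":9.475},
  {"claw":0.085,"dx":0,"dy":0,"dz":0,"wx":0,"wy":0,"wz":9.475},
  {"claw":0.085,"dx":-0.036,"dy":0.0305,"dz":0,"wx":0,"wy":0,"wz":0},
  {"claw":0.085,"dx":-0.036,"dy":0.0305,"dz":0,"wx":0,"wy":0,"wz":0},
  {"claw":0.085,"dx":-0.036,"dy":0.0305,"dz":0,"wx":0,"wy":0,"wz":0},
  {"claw":0.085,"dx":-0.036,"dy":0.0305,"dz":0,"wx":0,"wy":0,"wz":0},
  {"claw":0.085,"dx":-0.036,"dy":0.0305,"dz":0,"wx":0,"wy":0,"wz":0},
  {"claw":0.085,"dx":-0.036,"dy":0.0305,"dz":0,"wx":0,"wy":0,"wz":0},
  {"claw":0.085,"dx":-0.036,"dy":0.0305,"dz":0,"wx":0,"wy":0,"wz":0},
  {"claw":0.085,"dx":-0.036,"dy":0.0305,"dz":0,"wx":0,"wy":0,"wz":0},
])

```text
t: 2.1
eef_pos: [0.4601, 0.2996, 0.2561]
tool_rot: [-0.0, 0.758, 0.652, -0.0]
contact_force: [0.6, -0.3, 0.0]
gripper_width: 0.993
grasp_force: 0.0
```

Request:
drive_tool([
  {"claw":0.085,"dx":-0.0448,"dy":0.0068,"dz":0,"wx":0,"wy":0,"wz":0},
  {"claw":0.085,"dx":-0.0448,"dy":0.0068,"dz":0,"wx":0,"wy":0,"wz":0},
  {"claw":0.085,"dx":-0.0448,"dy":0.0068,"dz":0,"wx":0,"wy":0,"wz":0},
  {"claw":0.085,"dx":-0.0448,"dy":0.0068,"dz":0,"wx":0,"wy":0,"wz":0},
  {"claw":0.085,"dx":-0.0448,"dy":0.0068,"dz":0,"wx":0,"wy":0,"wz":0},
  {"claw":0.085,"dx":-0.0448,"dy":0.0068,"dz":0,"wx":0,"wy":0,"wz":0},
  {"claw":0.085,"dx":-0.0448,"dy":0.0068,"dz":0,"wx":0,"wy":0,"wz":0},
  {"claw":0.085,"dx":-0.0448,"dy":0.0068,"dz":0,"wx":0,"wy":0,"wz":0},
  {"claw":0.085,"dx":-0.0448,"dy":0.0068,"dz":0,"wx":0,"wy":0,"wz":0},
  {"claw":0.085,"dx":-0.0448,"dy":0.0068,"dz":0,"wx":0,"wy":0,"wz":0},
  {"claw":0.085,"dx":-0.0448,"dy":0.0068,"dz":0,"wx":0,"wy":0,"wz":0},
  {"claw":0.085,"dx":0,"dy":0,"dz":0,"wx":0,"wy":0,"wz":0},
])

```text
t: 3.6
eef_pos: [0.459, -0.201, 0.2563]
tool_rot: [0.001, 0.76, 0.65, -0.001]
contact_force: [0.2, 0.8, 0.5]
gripper_width: 0.993
grasp_force: 0.0
```

```bash
python3 -c "
from h import *
to(.4601,-.1982,.1,-8.62)
print(get_obs()['q'])"
```

```text
t 3.6 pos [ 0.459  -0.201   0.2563] d now [0.0032 0.0006 0.1563] d after turn [0.0029 0.0006 0.1563] turn [ 0.    0.1  -0.34] F [0.17 0.76 0.54] 0.9926929357218761
[-0.35787845  0.22479181  0.75730198  2.00102811 -0.18301768  0.98323992
  0.3324517 ]
```

Request:
drive_tool([
  {"claw":0.085,"dx":0.003,"dy":0.0006,"dz":0.05,"wx":0,"wy":0,"wz":-0.3},
  {"claw":0.085,"dx":0,"dy":0,"dz":0.05,"wx":0,"wy":0,"wz":0},
  {"claw":0.085,"dx":0,"dy":0,"dz":0.056,"wx":0,"wy":0,"wz":0},
  {"claw":0.085,"dx":0,"dy":0,"dz":0,"wx":0,"wy":0,"wz":0},
])

```text
t: 4.1
eef_pos: [0.4582, -0.1925, 0.0972]
tool_rot: [-0.004, 0.756, 0.654, -0.003]
contact_force: [0.3, -0.0, 0.8]
gripper_width: 0.993
grasp_force: 0.0
```

```bash
python3 -c "
from h import *
to(.4601,-.1982,.047,-8.62)
im,d=snap('scene');cv2.imwrite('pics/s1.png',cv2.resize(im[110:270,130:300,::-1],None,fx=3.5,fy=3.5,interpolation=cv2.INTER_CUBIC))"
```

```text
t 4.1 pos [ 0.4582 -0.1925  0.0972] d now [-0.0054  0.0031  0.0502] d after turn [-0.0053  0.0027  0.0502] turn [-0.51 -0.04  0.37] F [ 0.31 -0.05  0.84] 0.9930083885497848
```

View pics/s1.png

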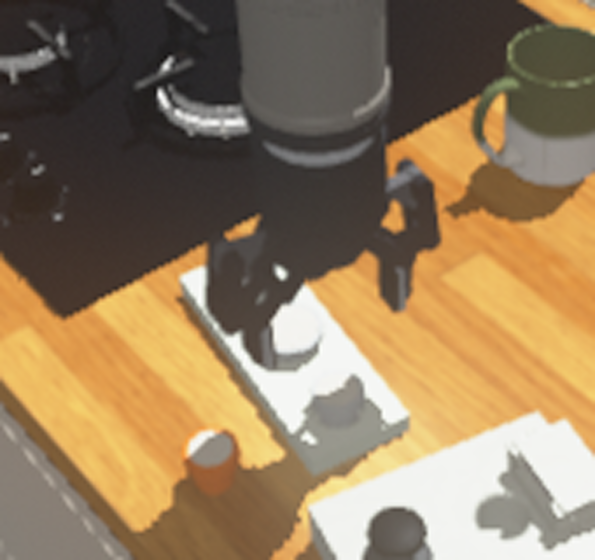

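The fingers straddle the tray over the narrow capsule at about (335,398) in the crop. I'll let the arm settle before the final approach.

Request:
drive_tool([
  {"claw":0.085,"dx":0,"dy":0,"dz":0,"wx":0,"wy":0,"wz":0},
  {"claw":0.085,"dx":0,"dy":0,"dz":0,"wx":0,"wy":0,"wz":0},
  {"claw":0.085,"dx":0,"dy":0,"dz":0,"wx":0,"wy":0,"wz":0},
])

```text
t: 4.53
eef_pos: [0.462, -0.1945, 0.1016]
tool_rot: [0.001, 0.756, 0.654, 0.001]
contact_force: [-1.2, 0.7, 0.1]
gripper_width: 0.998
grasp_force: 0.0
```

```bash
python3 -c "
from h import *
to(.4601,-.1982,.047,-8.62)"
```

```text
t 4.525 pos [ 0.462  -0.1945  0.1016] d now [-0.004  -0.0014  0.0546] d after turn [-0.0039 -0.0013  0.0546] turn [ 0.15 -0.02  0.34] F [-1.17  0.68  0.06] 0.9980295536858386
```

Request:
drive_tool([
  {"claw":0.085,"dx":-0.0038,"dy":-0.0014,"dz":0.011,"wx":0,"wy":0,"wz":0.3},
  {"claw":0.085,"dx":0,"dy":0,"dz":0.011,"wx":0,"wy":0,"wz":0},
  {"claw":0.085,"dx":0,"dy":0,"dz":0.011,"wx":0,"wy":0,"wz":0},
  {"claw":0.085,"dx":0,"dy":0,"dz":0.011,"wx":0,"wy":0,"wz":0},
  {"claw":0.085,"dx":0,"dy":0,"dz":0.0106,"wx":0,"wy":0,"wz":0},
  {"claw":0.085,"dx":0,"dy":0,"dz":0,"wx":0,"wy":0,"wz":0},
  {"claw":0.085,"dx":0,"dy":0,"dz":0,"wx":0,"wy":0,"wz":0},
  {"claw":0.085,"dx":0,"dy":0,"dz":0,"wx":0,"wy":0,"wz":0},
])

```text
t: 5.52
eef_pos: [0.4594, -0.1981, 0.046]
tool_rot: [0.0, 0.758, 0.652, 0.0]
contact_force: [0.3, -0.3, 0.2]
gripper_width: 0.996
grasp_force: 0.0
```

```bash
python3 -c "
from h import *
to(.4601,-.1982,.047,-8.62)"
```

```text
t 5.525 pos [ 0.4594 -0.1981  0.046 ] d now [ 0.      0.0007 -0.001 ] d after turn [ 0.      0.0007 -0.001 ] turn [0.04 0.   0.03] F [ 0.3  -0.32  0.17] 0.9957427348436445
```

Close in two stages: first to 42 mm to see whether the tips clear the tray, then grip.

Request:
drive_tool([
  {"claw":0.042,"dx":0,"dy":0.0007,"dz":0,"wx":0,"wy":0,"wz":0},
  {"claw":0.042,"dx":0,"dy":0,"dz":0,"wx":0,"wy":0,"wz":0},
  {"claw":0.042,"dx":0,"dy":0,"dz":0,"wx":0,"wy":0,"wz":0},
  {"claw":0.042,"dx":0,"dy":0,"dz":0,"wx":0,"wy":0,"wz":0},
], newtons=25)

```text
t: 6.02
eef_pos: [0.4598, -0.1982, 0.0457]
tool_rot: [-0.0, 0.758, 0.652, -0.0]
contact_force: [0.4, -0.1, 0.9]
gripper_width: 0.489
grasp_force: 0.0
```

```bash
python3 -c "
from h import *
to(.4601,-.1982,.047,-8.62)
im,d=snap('scene');cv2.imwrite('pics/s2.png',cv2.resize(im[150:270,150:270,::-1],None,fx=5,fy=5,interpolation=cv2.INTER_CUBIC))"
```

```text
t 6.025 pos [ 0.4598 -0.1982  0.0457] d now [-0.      0.0003 -0.0013] d after turn [-0.      0.0003 -0.0013] turn [-0.   -0.    0.02] F [ 0.44 -0.09  0.88] 0.4889494046387257
```

View pics/s2.png

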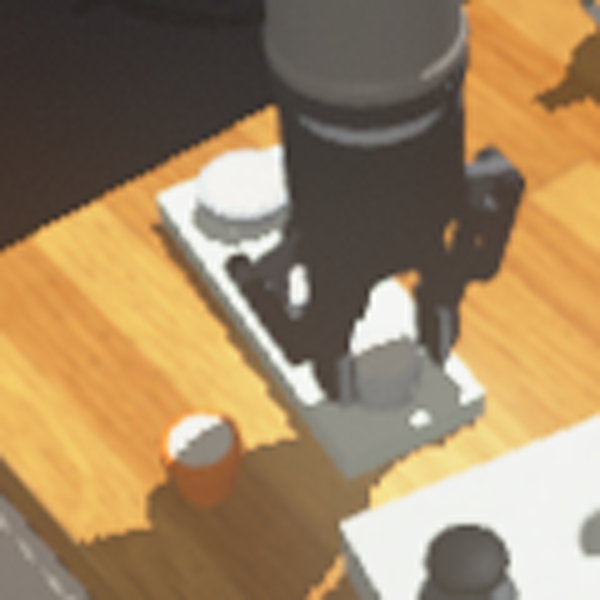

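The pads flank the capsule, tips at about (335,390) and (440,355), near the height of the underside of its rim. Now I grip and lift.

Request:
drive_tool([
  {"claw":0.03,"dx":0,"dy":0,"dz":0,"wx":0,"wy":0,"wz":0},
  {"claw":0.03,"dx":0,"dy":0,"dz":0,"wx":0,"wy":0,"wz":0},
  {"claw":0.03,"dx":0,"dy":0,"dz":0,"wx":0,"wy":0,"wz":0},
  {"claw":0.03,"dx":0,"dy":0,"dz":-0.01,"wx":0,"wy":0,"wz":0},
  {"claw":0.03,"dx":0,"dy":0,"dz":-0.02,"wx":0,"wy":0,"wz":0},
  {"claw":0.03,"dx":0,"dy":0,"dz":-0.03,"wx":0,"wy":0,"wz":0},
  {"claw":0.03,"dx":0,"dy":0,"dz":-0.03,"wx":0,"wy":0,"wz":0},
  {"claw":0.03,"dx":0,"dy":0,"dz":0,"wx":0,"wy":0,"wz":0},
  {"claw":0.03,"dx":0,"dy":0,"dz":0,"wx":0,"wy":0,"wz":0},
], newtons=25)

```text
t: 7.2
eef_pos: [0.4596, -0.1978, 0.1354]
tool_rot: [-0.0, 0.758, 0.652, 0.0]
contact_force: [0.0, 0.5, -0.1]
gripper_width: 0.396
grasp_force: 25.0
```

```bash
python3 -c "
from h import *
to(.4722,-.3425,.135,-103.06)
print(get_obs()['grasp_force'])"
```

```text
t 7.2 pos [ 0.4596 -0.1978  0.1354] d now [-0.1412  0.034   0.0004] d after turn [0.0449 0.1381 0.0004] turn [-2.000e-02 -0.000e+00  9.449e+01] F [ 0.04  0.49 -0.13] 0.39637596975127487
24.97618943452835
```

Request:
drive_tool([
  {"claw":0.03,"dx":0,"dy":0,"dz":0,"wx":0,"wy":0,"wz":9.45},
  {"claw":0.03,"dx":0,"dy":0,"dz":0,"wx":0,"wy":0,"wz":9.45},
  {"claw":0.03,"dx":0,"dy":0,"dz":0,"wx":0,"wy":0,"wz":9.45},
  {"claw":0.03,"dx":0,"dy":0,"dz":0,"wx":0,"wy":0,"wz":9.45},
  {"claw":0.03,"dx":0,"dy":0,"dz":0,"wx":0,"wy":0,"wz":9.45},
  {"claw":0.03,"dx":0,"dy":0,"dz":0,"wx":0,"wy":0,"wz":9.45},
  {"claw":0.03,"dx":0,"dy":0,"dz":0,"wx":0,"wy":0,"wz":9.45},
  {"claw":0.03,"dx":0,"dy":0,"dz":0,"wx":0,"wy":0,"wz":9.45},
  {"claw":0.03,"dx":0,"dy":0,"dz":0,"wx":0,"wy":0,"wz":9.45},
  {"claw":0.03,"dx":0,"dy":0,"dz":0,"wx":0,"wy":0,"wz":9.45},
  {"claw":0.03,"dx":0.009,"dy":0.0276,"dz":0,"wx":0,"wy":0,"wz":0},
  {"claw":0.03,"dx":0.009,"dy":0.0276,"dz":0,"wx":0,"wy":0,"wz":0},
  {"claw":0.03,"dx":0.009,"dy":0.0276,"dz":0,"wx":0,"wy":0,"wz":0},
  {"claw":0.03,"dx":0.009,"dy":0.0276,"dz":0,"wx":0,"wy":0,"wz":0},
  {"claw":0.03,"dx":0.009,"dy":0.0276,"dz":0,"wx":0,"wy":0,"wz":0},
  {"claw":0.03,"dx":0,"dy":0,"dz":0,"wx":0,"wy":0,"wz":0},
  {"claw":0.03,"dx":0,"dy":0,"dz":0,"wx":0,"wy":0,"wz":0},
  {"claw":0.03,"dx":0,"dy":0,"dz":0,"wx":0,"wy":0,"wz":0},
  {"claw":0.03,"dx":0,"dy":0,"dz":0,"wx":0,"wy":0,"wz":0},
])

```text
t: 9.57
eef_pos: [0.4726, -0.3418, 0.1355]
tool_rot: [-0.0, 0.994, -0.113, -0.0]
contact_force: [-0.4, 0.1, 0.3]
gripper_width: 0.394
grasp_force: 25.0
```

```bash
python3 -c "
from h import *
to(.4722,-.3425,.075,-103.06)
print(get_obs()['grasp_force'])
im,d=snap('scene');cv2.imwrite('pics/s3.png',cv2.resize(im[160:310,200:350,::-1],None,fx=4,fy=4,interpolation=cv2.INTER_CUBIC))"
```

```text
t 9.575 pos [ 0.4726 -0.3418  0.1355] d now [-0.0002  0.0008  0.0605] d after turn [-0.0002  0.0007  0.0605] turn [-0.03  0.02  0.03] F [-0.39  0.11  0.34] 0.39399667327843735
25.03008484840393
```

View pics/s3.png

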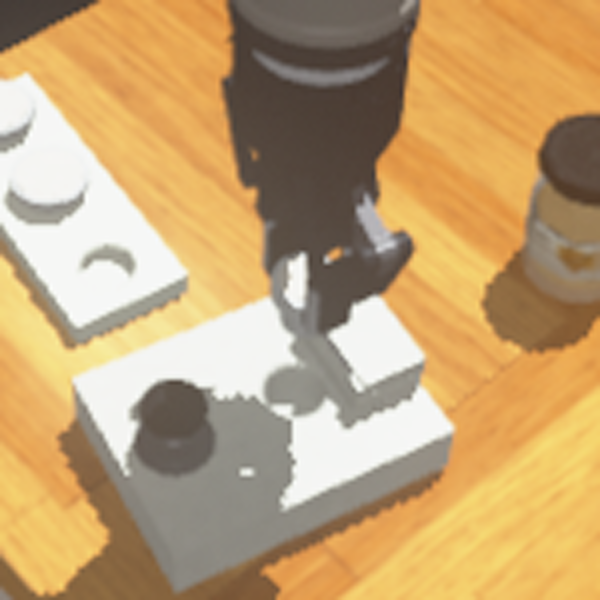

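The capsule is in the grip at about (295,290) in the crop, above the well at (292,390), and the pocket at (108,265) is empty. I'll cross-check the well position from this view.

```bash
python3 -c "
from h import *
print(ray('scene',272.8,257.3,.036))
d=np.load('scene.npz')['d'];P=cloud('scene',d);Z=P[...,2]
A=np.zeros(Z.shape,bool);A[215:310,215:320]=1
m=A&(abs(Z-.036)<.004);print(cv2.minAreaRect(P[m][:,:2].astype(np.float32)))
w=A&(Z<.03)&(np.hypot(P[...,0]-.472,P[...,1]+.3425)<.03);v,u=np.nonzero(w);print(w.sum(),P[w].mean(0),u.min(),u.max(),v.min(),v.max())
p=A&(Z>.06)&(np.hypot(P[...,0]-.404,P[...,1]+.3267)<.03);print('plunger',P[p].mean(0),P[p][:,2].max())
"
```

```text
[ 0.47137114 -0.34058712  0.036     ]
((0.45165562629699707, -0.3358203172683716), (0.12302880734205246, 0.16021224856376648), 76.96633911132812)
146 [ 0.47981286 -0.33225468  0.01620686] 265 280 252 264
plunger [ 0.40163343 -0.32698227  0.06779173] 0.07168064082040762
```

Request:
drive_tool([
  {"claw":0.03,"dx":-0.0008,"dy":0,"dz":0.02,"wx":0,"wy":0,"wz":0},
  {"claw":0.03,"dx":0,"dy":0,"dz":0.02,"wx":0,"wy":0,"wz":0},
  {"claw":0.03,"dx":0,"dy":0,"dz":0.015,"wx":0,"wy":0,"wz":0},
  {"claw":0.03,"dx":0,"dy":0,"dz":0.005,"wx":0,"wy":0,"wz":0},
  {"claw":0.03,"dx":0,"dy":0,"dz":0,"wx":0,"wy":0,"wz":0},
  {"claw":0.03,"dx":0,"dy":0,"dz":0,"wx":0,"wy":0,"wz":0},
  {"claw":0.03,"dx":0,"dy":0,"dz":0.004,"wx":0,"wy":0,"wz":0},
  {"claw":0.03,"dx":0,"dy":0,"dz":0.003,"wx":0,"wy":0,"wz":0},
  {"claw":0.03,"dx":0,"dy":0,"dz":0,"wx":0,"wy":0,"wz":0},
  {"claw":0.03,"dx":0,"dy":0,"dz":0,"wx":0,"wy":0,"wz":0},
])

```text
t: 10.88
eef_pos: [0.4718, -0.3428, 0.0692]
tool_rot: [-0.0, 0.993, -0.114, 0.0]
contact_force: [-2.1, 1.1, 5.8]
gripper_width: 0.398
grasp_force: 25.5
```

```bash
python3 -c "
from h import *
to(.4718,-.3415,.058,-103.06)"
```

```text
t 10.875 pos [ 0.4718 -0.3428  0.0692] d now [-0.0003 -0.0012  0.0112] d after turn [-0.0003 -0.0012  0.0112] turn [-0.01 -0.04 -0.04] F [-2.07  1.11  5.77] 0.3977287596717578
```

Request:
drive_tool([
  {"claw":0.03,"dx":0,"dy":0,"dz":-0.003,"wx":0,"wy":0,"wz":0},
  {"claw":0.03,"dx":-0.002,"dy":-0.0012,"dz":0,"wx":0,"wy":0,"wz":0},
  {"claw":0.03,"dx":0,"dy":0,"dz":0,"wx":0,"wy":0,"wz":0},
  {"claw":0.03,"dx":0,"dy":0,"dz":0.003,"wx":0,"wy":0,"wz":0},
  {"claw":0.03,"dx":0,"dy":0,"dz":0.003,"wx":0,"wy":0,"wz":0},
  {"claw":0.03,"dx":0,"dy":0,"dz":0,"wx":0,"wy":0,"wz":0},
  {"claw":0.03,"dx":0,"dy":0,"dz":0,"wx":0,"wy":0,"wz":0},
])

```text
t: 11.75
eef_pos: [0.4699, -0.341, 0.0657]
tool_rot: [0.0, 0.993, -0.114, -0.0]
contact_force: [-0.9, 0.1, 0.3]
gripper_width: 0.396
grasp_force: 25.1
```

```bash
python3 -c "
from h import *
to(.4718,-.3415,.058,-103.06)
im,d=snap('scene');cv2.imwrite('pics/s4.png',cv2.resize(im[180:310,210:340,::-1],None,fx=4.6,fy=4.6,interpolation=cv2.INTER_CUBIC))"
```

```text
t 11.75 pos [ 0.4699 -0.341   0.0657] d now [0.0019 0.0001 0.0077] d after turn [0.0019 0.0001 0.0077] turn [ 0.    0.   -0.04] F [-0.89  0.09  0.35] 0.3955555207198334
```

View pics/s4.png

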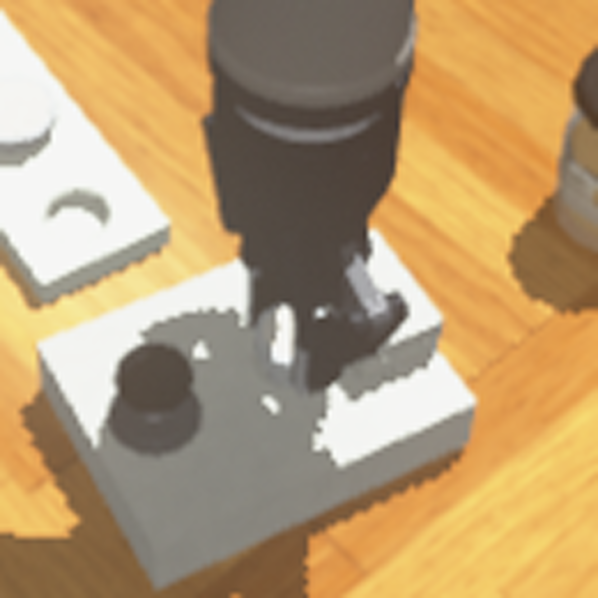

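The capsule at about (280,350) is entering the well and the contact force is gone. I'll keep lowering it gently.

Request:
drive_tool([
  {"claw":0.03,"dx":0,"dy":0,"dz":0.003,"wx":0,"wy":0,"wz":0},
  {"claw":0.03,"dx":0,"dy":0,"dz":0.001,"wx":0,"wy":0,"wz":0},
  {"claw":0.03,"dx":0,"dy":0,"dz":0,"wx":0,"wy":0,"wz":0},
  {"claw":0.03,"dx":0,"dy":0,"dz":0,"wx":0,"wy":0,"wz":0},
])

```text
t: 12.3
eef_pos: [0.4699, -0.341, 0.0617]
tool_rot: [0.0, 0.993, -0.114, 0.0]
contact_force: [0.2, 0.1, -0.9]
gripper_width: 0.394
grasp_force: 25.1
```

Request:
drive_tool([
  {"claw":0.03,"dx":0,"dy":0,"dz":0.002,"wx":0,"wy":0,"wz":0},
  {"claw":0.03,"dx":0,"dy":0,"dz":0.001,"wx":0,"wy":0,"wz":0},
  {"claw":0.03,"dx":0,"dy":0,"dz":0,"wx":0,"wy":0,"wz":0},
  {"claw":0.03,"dx":0,"dy":0,"dz":0,"wx":0,"wy":0,"wz":0},
])

```text
t: 12.8
eef_pos: [0.4701, -0.3411, 0.0603]
tool_rot: [-0.001, 0.993, -0.114, 0.001]
contact_force: [-3.9, 5.4, 18.3]
gripper_width: 0.394
grasp_force: 34.9
```

Request:
drive_tool([
  {"claw":0.03,"dx":0,"dy":0,"dz":-0.002,"wx":0,"wy":0,"wz":0},
  {"claw":0.03,"dx":-0.001,"dy":-0.0009,"dz":0,"wx":0,"wy":0,"wz":0},
  {"claw":0.03,"dx":0,"dy":0,"dz":0,"wx":0,"wy":0,"wz":0},
  {"claw":0.03,"dx":0,"dy":0,"dz":0.002,"wx":0,"wy":0,"wz":0},
  {"claw":0.03,"dx":0,"dy":0,"dz":0,"wx":0,"wy":0,"wz":0},
  {"claw":0.03,"dx":0,"dy":0,"dz":0,"wx":0,"wy":0,"wz":0},
])

```text
t: 13.55
eef_pos: [0.469, -0.3397, 0.0603]
tool_rot: [-0.001, 0.993, -0.114, 0.0]
contact_force: [-5.4, 7.1, 21.6]
gripper_width: 0.397
grasp_force: 37.5
```

Request:
drive_tool([
  {"claw":0.03,"dx":0,"dy":0,"dz":-0.0018,"wx":0,"wy":0,"wz":0},
  {"claw":0.03,"dx":0.0007,"dy":0.0005,"dz":0,"wx":0,"wy":0,"wz":0},
  {"claw":0.03,"dx":0,"dy":0,"dz":0,"wx":0,"wy":0,"wz":0},
  {"claw":0.065,"dx":0,"dy":0,"dz":0,"wx":0,"wy":0,"wz":0},
  {"claw":0.065,"dx":0,"dy":0,"dz":0,"wx":0,"wy":0,"wz":0},
  {"claw":0.065,"dx":0,"dy":0,"dz":0,"wx":0,"wy":0,"wz":0},
  {"claw":0.065,"dx":0,"dy":0,"dz":-0.02,"wx":0,"wy":0,"wz":0},
  {"claw":0.065,"dx":0,"dy":0,"dz":-0.03,"wx":0,"wy":0,"wz":0},
  {"claw":0.065,"dx":0,"dy":0,"dz":-0.03,"wx":0,"wy":0,"wz":0},
  {"claw":0.065,"dx":0,"dy":0,"dz":0,"wx":0,"wy":0,"wz":0},
])

```text
t: 14.8
eef_pos: [0.4708, -0.3418, 0.1437]
tool_rot: [0.001, 0.993, -0.114, 0.002]
contact_force: [-0.3, 0.1, 0.4]
gripper_width: 0.758
grasp_force: 0.0
```

```bash
python3 -c "
from h import *
to(.404,-.3265,.1,-103.06)
im,d=snap('scene');cv2.imwrite('pics/s5.png',cv2.resize(im[200:310,210:320,::-1],None,fx=5,fy=5,interpolation=cv2.INTER_CUBIC))
P=cloud('scene',d);r=np.hypot(P[...,0]-.471,P[...,1]+.341)
m=(r<.02)&(P[...,2]>.041)&(P[...,2]<.06);p=P[m];print(m.sum(),p.mean(0),p.min(0),p.max(0))
A=np.c_[p[:,:2]-p[:,:2].mean(0),np.ones(len(p))];print(np.linalg.lstsq(A,p[:,2],rcond=None)[0])"
```

```text
t 14.8 pos [ 0.4708 -0.3418  0.1437] d now [-0.0687  0.0002  0.0434] d after turn [-0.0685  0.0002  0.0437] turn [ 0.09 -0.27 -0.05] F [-0.34  0.11  0.35] 0.7577807313298264
213 [ 0.47016766 -0.34208389  0.04635183] [ 0.45295107 -0.35968918  0.04116445] [ 0.49033812 -0.32342972  0.05018548]
[0.0249564  0.02983266 0.04635183]
```

View pics/s5.png

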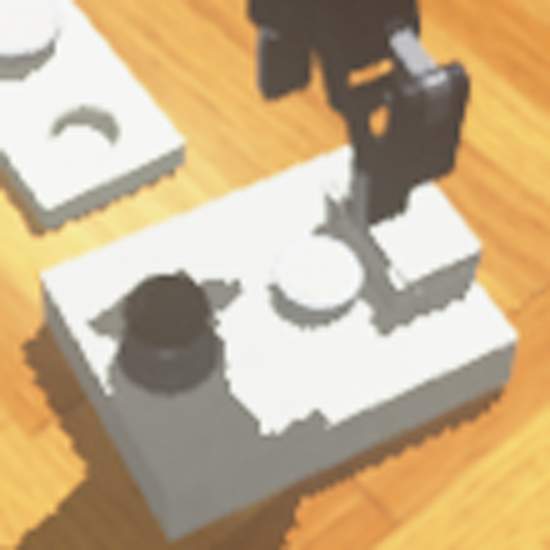

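The capsule at (315,280) in the crop sits flat in the well, with its lid about 46.5 mm up (47 mm expected). Next I shut the fingers and go over the plunger.

Request:
drive_tool([
  {"claw":0,"dx":-0.02,"dy":0,"dz":0,"wx":0,"wy":0,"wz":0},
  {"claw":0,"dx":-0.025,"dy":0,"dz":0,"wx":0,"wy":0,"wz":0},
  {"claw":0,"dx":-0.0245,"dy":0,"dz":0,"wx":0,"wy":0,"wz":0},
  {"claw":0,"dx":0,"dy":0,"dz":0.01,"wx":0,"wy":0,"wz":0},
  {"claw":0,"dx":0,"dy":0,"dz":0.01,"wx":0,"wy":0,"wz":0},
  {"claw":0,"dx":0,"dy":0,"dz":0.01,"wx":0,"wy":0,"wz":0},
  {"claw":0,"dx":0,"dy":0,"dz":0.005,"wx":0,"wy":0,"wz":0},
  {"claw":0,"dx":0,"dy":0,"dz":0,"wx":0,"wy":0,"wz":0},
  {"claw":0,"dx":0,"dy":0,"dz":0,"wx":0,"wy":0,"wz":0},
  {"claw":0,"dx":0,"dy":0,"dz":0,"wx":0,"wy":0,"wz":0},
])

```text
t: 16.1
eef_pos: [0.4023, -0.3249, 0.1058]
tool_rot: [0.0, 0.993, -0.114, 0.0]
contact_force: [0.1, -1.3, -0.1]
gripper_width: -0.002
grasp_force: 0.0
```

```bash
python3 -c "
from h import *
to(.403,-.3263,.096,-103.06)"
```

```text
t 16.1 pos [ 0.4023 -0.3249  0.1058] d now [0.001  0.0012 0.0098] d after turn [0.001  0.0012 0.0098] turn [ 0.01 -0.03 -0.03] F [ 0.09 -1.31 -0.08] -0.0022624063922548213
```

Descend in small steps to find contact (3 N preload).

Request:
drive_tool([
  {"claw":0,"dx":0.0008,"dy":0.0012,"dz":0.004,"wx":0,"wy":0,"wz":0},
  {"claw":0,"dx":0,"dy":0,"dz":0.004,"wx":0,"wy":0,"wz":0},
  {"claw":0,"dx":0,"dy":0,"dz":0.004,"wx":0,"wy":0,"wz":0},
  {"claw":0,"dx":0,"dy":0,"dz":0,"wx":0,"wy":0,"wz":0},
  {"claw":0,"dx":0,"dy":0,"dz":0,"wx":0,"wy":0,"wz":0},
  {"claw":0,"dx":0,"dy":0,"dz":0,"wx":0,"wy":0,"wz":0},
])

```text
t: 16.85
eef_pos: [0.4026, -0.3261, 0.0936]
tool_rot: [-0.0, 0.993, -0.114, 0.0]
contact_force: [-1.1, 1.1, 3.6]
gripper_width: 0.0
grasp_force: 1.7
```

Request:
drive_tool([
  {"claw":0,"dx":0,"dy":0,"dz":0.002,"wx":0,"wy":0,"wz":0},
  {"claw":0,"dx":0,"dy":0,"dz":0.002,"wx":0,"wy":0,"wz":0},
  {"claw":0,"dx":0,"dy":0,"dz":0,"wx":0,"wy":0,"wz":0},
  {"claw":0,"dx":0,"dy":0,"dz":0,"wx":0,"wy":0,"wz":0},
])

```text
t: 17.35
eef_pos: [0.4026, -0.3261, 0.0895]
tool_rot: [-0.0, 0.993, -0.114, 0.0]
contact_force: [-1.2, 1.2, 5.0]
gripper_width: -0.003
grasp_force: 2.6
```

Request:
drive_tool([
  {"claw":0,"dx":0,"dy":0,"dz":0.002,"wx":0,"wy":0,"wz":0},
  {"claw":0,"dx":0,"dy":0,"dz":0.002,"wx":0,"wy":0,"wz":0},
  {"claw":0,"dx":0,"dy":0,"dz":0,"wx":0,"wy":0,"wz":0},
  {"claw":0,"dx":0,"dy":0,"dz":0,"wx":0,"wy":0,"wz":0},
])

```text
t: 17.85
eef_pos: [0.4026, -0.3261, 0.0856]
tool_rot: [-0.0, 0.993, -0.114, 0.0]
contact_force: [-1.0, 2.1, 7.4]
gripper_width: -0.001
grasp_force: 3.6
```

```bash
python3 -c "
from h import *
to(.403,-.3263,.085,-103.06)
im,d=snap('scene');cv2.imwrite('pics/s6.png',cv2.resize(im[180:310,210:340,::-1],None,fx=4.6,fy=4.6,interpolation=cv2.INTER_CUBIC))
F=[]
for k in range(6): snap('scene');F.append(get_obs()['contact_force'][2])
print(F)"
```

```text
t 17.85 pos [ 0.4026 -0.3261  0.0856] d now [0.0004 0.0001 0.0006] d after turn [0.0004 0.0001 0.0006] turn [-0.02 -0.01 -0.04] F [-1.01  2.09  7.38] -0.0010383383899453687
[np.float64(7.99077662687524), np.float64(6.585363230296206), np.float64(7.105800885762279), np.float64(7.885299945399473), np.float64(7.331328167406204), np.float64(7.028515763952708)]
```

View pics/s6.png

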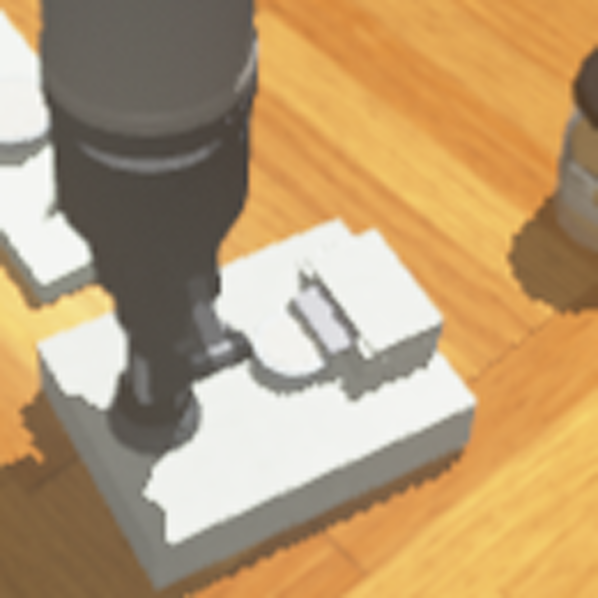

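The fingertips press the black cap at (155,400), and the tongue at (322,318) has slid part-way over the capsule rim. The mean force of 7.3 N puts the plunger about 9 mm down. I'll add 0.8 mm and hold.

Request:
drive_tool([
  {"claw":0,"dx":0,"dy":0,"dz":0.0008,"wx":0,"wy":0,"wz":0},
  {"claw":0,"dx":0,"dy":0,"dz":0,"wx":0,"wy":0,"wz":0},
  {"claw":0,"dx":0,"dy":0,"dz":0,"wx":0,"wy":0,"wz":0},
  {"claw":0,"dx":0,"dy":0,"dz":0,"wx":0,"wy":0,"wz":0},
  {"claw":0,"dx":0,"dy":0,"dz":0,"wx":0,"wy":0,"wz":0},
  {"claw":0,"dx":0,"dy":0,"dz":0,"wx":0,"wy":0,"wz":0},
  {"claw":0,"dx":0,"dy":0,"dz":0,"wx":0,"wy":0,"wz":0},
  {"claw":0,"dx":0,"dy":0,"dz":0,"wx":0,"wy":0,"wz":0},
  {"claw":0,"dx":0,"dy":0,"dz":0,"wx":0,"wy":0,"wz":0},
  {"claw":0,"dx":0,"dy":0,"dz":0,"wx":0,"wy":0,"wz":0},
  {"claw":0,"dx":0,"dy":0,"dz":0,"wx":0,"wy":0,"wz":0},
  {"claw":0,"dx":0,"dy":0,"dz":0,"wx":0,"wy":0,"wz":0},
  {"claw":0,"dx":0,"dy":0,"dz":0,"wx":0,"wy":0,"wz":0},
  {"claw":0,"dx":0,"dy":0,"dz":0,"wx":0,"wy":0,"wz":0},
  {"claw":0,"dx":0,"dy":0,"dz":0,"wx":0,"wy":0,"wz":0},
  {"claw":0,"dx":0,"dy":0,"dz":0,"wx":0,"wy":0,"wz":0},
  {"claw":0,"dx":0,"dy":0,"dz":0,"wx":0,"wy":0,"wz":0},
  {"claw":0,"dx":0,"dy":0,"dz":0,"wx":0,"wy":0,"wz":0},
  {"claw":0,"dx":0,"dy":0,"dz":0,"wx":0,"wy":0,"wz":0},
  {"claw":0,"dx":0,"dy":0,"dz":0,"wx":0,"wy":0,"wz":0},
])

```text
t: 20.7
eef_pos: [0.4026, -0.3262, 0.0849]
tool_rot: [-0.0, 0.993, -0.114, 0.0]
contact_force: [-2.0, 2.1, 7.7]
gripper_width: 0.004
grasp_force: 3.8
```

```bash
python3 -c "
from h import *
F=[]
for k in range(14):
    im,d=snap('scene');F.append(get_obs()['contact_force'][2])
P=cloud('scene',d);m=(np.hypot(P[...,0]-.466,P[...,1]+.341)<.012)&(P[...,2]>.041)&(P[...,2]<.055)
print(np.mean(F),get_obs()['eef_pos'],get_obs()['t'],'lid z',np.median(P[m][:,2]))
print(hand_in())"
```

```text
7.72811732581205 [ 0.40261159 -0.32615208  0.08487612] 21.4 lid z 0.04669544447051849
the job is handed in; nothing more can be done
None
```

I set the narrow-rimmed capsule in the clamp well, held the plunger down for over 3 s (about 9.5 mm judging by the 7.7 N spring force) and handed in at 21.4 s still holding it; no verdict was returned.

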